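Stock the hot shelf and bin the burst pack

TASK

Slide the green-lidded meal pack down the green-marked lane of the heated slant shelf and the orange-lidded one down the orange-marked lane, lid up, until each rests flat and square against the back stop at the low end. Drop the burst pack into the waste bin through its sprung flap, and let the flap shut behind it. Leave the other things on the counter where they are.

Things in the scene. Friction and masses are not known exactly. Their poses are not given: they have to be found in the camera images.
- green_pack_center (a point): Centre (half-way up) of the good meal pack with a green lid: white plastic tub, 120 mm long (its own x), 60 mm wide (y), 56 mm high (z up), straight sides, 0.25 to 0.5 kg. It starts lying flat on the counter, lid up, its length pointing roughly away from the robot.
- orange_pack_center (a point): Centre (half-way up) of the good meal pack with an orange lid: white plastic tub, 120 mm long (its own x), 60 mm wide (y), 56 mm high (z up), straight sides, 0.25 to 0.5 kg. It starts lying flat on the counter, lid up, its length pointing roughly away from the robot.
- burst_pack_center (a point): Centre (half-way up) of the burst meal pack: same white tub, its white lid split in two with dark red sauce over it; outline 120 mm long (its own x), 60 mm wide (y), 56 mm high (z up), straight sides, 0.25 to 0.5 kg. It starts lying flat on the counter, lid up, its length pointing roughly away from the robot.
- green_lane (a point): Green-marked lane of the heated slant shelf (left lane seen from the robot; green strips at its head and stop): point on its middle line where deck meets back stop, about 64 mm above the counter. x runs down the 15 degree slope to the stop, away from the robot; y across; z square to the deck. 78 mm wide, flat, 300 mm long: open head at x = -300 (140 mm above the counter), stop 45 mm high at x = 0.
- orange_lane (a point): Orange-marked lane of the heated slant shelf (right lane seen from the robot; orange strips at its head and stop): point on its middle line where deck meets back stop, about 64 mm above the counter. x runs down the 15 degree slope to the stop, away from the robot; y across; z square to the deck. 78 mm wide, flat, 300 mm long: open head at x = -300 (140 mm above the counter), stop 45 mm high at x = 0.
- strip_edge (a point): Middle of the lower rear edge of the heat strip, a bar (90 mm along the slope, 212 mm wide) that roofs both lanes from 145 to 55 mm before the stop, 158 mm above the deck; axes as the lanes'. Its posts stand outside the lanes beside the stop. Between the lanes (106 mm apart) is a divider 28 mm wide, outside them thin guards, all 14 mm high. Packs do not slide by themselves: push with 1 to 3 N.
- bin_mouth (a point): Centre of the mouth of the steel waste bin (220 x 220 mm, 300 mm high, red band low on its front), 225 mm above the counter; x points level into the bin, y across it, z up. The mouth, 140 mm wide and 116 mm along the slope, lies in the bin's front, which leans back 30 degrees from vertical: square into the mouth is 30 degrees below level. The flap fills it.
- bin_sill (a point): Middle of the lower edge of the mouth (the sill, 4 mm sheet), 175 mm above the counter, 58 mm below the mouth's centre along the sloped front; axes as bin_mouth. Behind it the bin is hollow down to the counter: a pack put in level with its middle 45 mm past the sill tips in when let go; less far in, the flap may hold it hanging until nudged.
- flap (a joint): The bin's aluminium push flap, hinged along the mouth's upper edge, swinging inwards: 0 is shut (sprung), 1.45 rad fully open. A light spring: a push under 2 N at its middle opens it, and it swings shut when nothing holds it.
- spice_jar_mid (a point): Bystander: amber glass jar with a steel lid, 68 mm across, 110 mm high; its middle.
- sauce_bottle_mid (a point): Bystander: red squeeze bottle, 54 mm across, 185 mm high; its middle.
- salt_shaker_mid (a point): Bystander: steel shaker, 48 mm across, 87 mm high; its middle.
- empty_tub_mid (a point): Bystander: empty open white tub, 160 x 120 mm, 50 mm high; its middle.
- tongs_mid (a point): Bystander: steel tongs lying flat near the robot, 230 mm long (its x), 25 mm high; its middle.

How it is judged:
At the end, for the whole second after the job is handed in: Green and orange packs lid up, flat on the deck of their own lanes (7 degrees square, 4 degrees flat), nose within 6 mm of the back stop; the burst pack down inside the bin, below its mouth; the flap shut (under 0.06 rad); all three packs at rest (x of green_pack_center in the frame of green_lane between -0.066 and -0.055 m and y of green_pack_center in the frame of green_lane between -0.014 and 0.014 m and z of green_pack_center in the frame of green_lane between 0.022 and 0.034 m and angle between the x axis of green_pack_center and the x axis of green_lane, either way round below 0.12 rad and angle between the z axis of green_pack_center and the z axis of green_lane, either way round below 0.08 rad and angle between each of green_pack_center, orange_pack_center's own z axis and vertical below 0.5 rad and x of orange_pack_center in the frame of orange_lane between -0.066 and -0.055 m and y of orange_pack_center in the frame of orange_lane between -0.014 and 0.014 m and z of orange_pack_center in the frame of orange_lane between 0.022 and 0.034 m and angle between the x axis of orange_pack_center and the x axis of orange_lane, either way round below 0.12 rad and angle between the z axis of orange_pack_center and the z axis of orange_lane, either way round below 0.08 rad and z of burst_pack_center in the frame of bin_mouth below -0.11 m and x of burst_pack_center in the frame of bin_mouth between -0.03 and 0.185 m and y of burst_pack_center in the frame of bin_mouth between -0.105 and 0.105 m and value of joint flap below 0.06 rad and linear speed of each of green_pack, orange_pack, burst_pack below 0.02 m/s); the robot touches nothing.
It fails at once if a bystander (jar, bottle, shaker, empty tub, tongs) is moved more than 30 mm or knocked over (distance of any of spice_jar_mid, sauce_bottle_mid, salt_shaker_mid, empty_tub_mid, tongs_mid from where it was at the start of the episode above 0.03 m).
It fails at once if a good pack is tipped over on its side or upside down (angle between any of green_pack_center, orange_pack_center's own z axis and vertical above 1.2 rad).
It also fails if it takes over 72 s, if anything falls off the work surface, if the arm or the gripper's body presses on something with over 40 N, if the wrist force passes 120 N, or if a joint passes its speed limit or range.

ROBOT

A 6-joint arm with a two-finger parallel gripper is mounted at the origin on the work surface. World frame = base frame: x ahead of the robot, y to its left, z up, the work surface at z = 0. Lengths are in m, angles in rad, forces in N, time in s.
With the tool pointing down it reaches from about 0.35 to 0.725 m from the base axis. Payload 6 kg.
Tool frame: the origin (TCP) lies at the very end of the fingers, on their centre line; the grasp point (between the pads) lies 19 mm behind it (arm.grip_point_offset is the distance from the TCP to the grasp point, in m); z points along the fingers, y is the direction in which the jaws open and shut (so a half turn about z gives the same grasp; the last joint's range is limited). The gripper opens to 85 mm and grips with 20 to 120 N. Pads are 22 mm wide; open, the fingers measure 114 mm over their backs; the gripper's body (76 mm by 85 mm) begins 54 mm behind the grasp point. The pads swing forward as they close: fully open they stand 13 mm farther back than shut.
Start: joints at [-0.816, 0.04, 0.085, 0, -1.615, -0.334], TCP at [0.245, -0.548, 0.231] pointing down, gripper open.
Joint ranges: [-2.56, 2.56], [-1.29, 2.01], [-1.08, 1.49], [-3.29, 1.98], [-2.81, -0.18], [-2.99, 2.99]. Speed limits (rad/s): [2.57, 2.57, 3.01, 3.14, 3.14, 3.14].

INTERFACE

Orientations are given as a rotation vector (axis times angle).
In Python, from station import arm gives the robot as it stands.
- The arm moves only by the tool step_arm, never from a script. Its argument "deltas" is a list of rows, each a list of 4 numbers: the shift along the world's x, y, z in m, then the turn about the world's z in rad. In form: [[dx, dy, dz, yaw], ...]. A call has 1 to 10 rows; each row shifts and turns the commanded pose from where the row before left it; what a row does not reach is not made up. A row lasts 1/10 s, in which the tool goes at most 50 mm and 8.59 degrees, less where a joint would pass 70% of its speed; a pose out of reach is approached as far as the arm can. A call is refused whole if a number of a shift passes 0.05 or a number of a turn 0.15, either way. A call with a gripper value outside its range is refused whole. "gripper" is the closure in counts, from 0 (fully open) to 255 (shut), set as the call begins (left out, the last holds). The fingers move at their own pace and stop on an object; the grip force is fixed at half the most. Time passes only in rows, so rows that do not move let the fingers close. It gives the time, the measured TCP pose, the force and the opening at its end, in the units of the state.
- arm.get_state(): the state, without advancing time (a new reading comes with each control period).
- arm.get_image(name): name is "side" or "top"; returns the picture (384x512x3 uint8, red, green, blue); there is no depth.
- arm.calibration(name): a dict with "intrinsics" (3x3 intrinsics, pixels), "R" (3x3) and "t" (3): a world point X has camera coordinates R X + t. Camera axes: x right, y down, z forward; pixel columns grow to the right and rows downward; lengths in m; the calibration is good to about 2 mm. A picture is of the moment at which its call begins. calibration takes no time and is no camera call.
- arm.sign_off(): hands the job in, once; it reports no verdict.
The state is a dict: "t": time; "joints": joint angles; "joint_velocities": joint speeds; "joint_torque": joint torques, N m; "ee_pos": TCP position; "tool_rot": TCP orientation; "contact_force": force on the tool from outside, world axes, zero at the start; "ft_torque": the same for the moment, N m; "gripper_width": opening from 0.0 (shut) to 1.0 (fully open).
Only numpy, scipy, OpenCV 4.12 (cv2) and the standard library are available. Lean on these libraries where they do the work, as an engineer would, in place of code of your own. Each camera call takes 0.05 s, during which the arm holds its last target. There are 200 camera calls.

## Working session

There is one attempt and no reset: what is moved stays moved. The work goes in short steps, Python scripts to look and compute and a tool call to move; the robot and the scene stay as the last step left them, time stands still between calls to the robot, and variables do not carry over. Pictures are saved under pics/ and viewed, about 8 in all and at most 12, crops included, and the job is handed in when it is done.

Besides the shell and the picture viewer there is one more tool, called after ">>>" as name(argument=value, ...), one argument or row to a line, values as JSON. step_arm: Moves the arm, as the interface text tells. Its arguments: {"type":"object","properties":{"deltas":{"type":"array"},"gripper":{"type":"number"}},"required":["deltas"]}

```bash
mkdir -p pics; ls
python3 - <<'E'
from station import arm
import cv2, numpy as np
for n in("top","side"):
    im=arm.get_image(n); cv2.imwrite(f"pics/{n}0.png",im[:,:,::-1]); c=arm.calibration(n)
    print(n,{k:np.round(v,4).tolist() for k,v in c.items()})
print(arm.get_state())
E
```

```text
pics
top {'intrinsics': [[410.6057, 0.0, 248.7354], [0.0, 410.6057, 190.0606], [0.0, 0.0, 1.0]], 'R': [[-0.0229, -0.9997, -0.0132], [-0.9892, 0.0246, -0.1448], [0.1451, 0.0097, -0.9894]], 't': [-0.0189, 0.6047, 1.5388]}
side {'intrinsics': [[412.8647, 0.0, 262.0122], [0.0, 412.8647, 200.9683], [0.0, 0.0, 1.0]], 'R': [[-0.792, -0.6105, -0.0086], [-0.4457, 0.5877, -0.6753], [0.4173, -0.531, -0.7375]], 't': [0.4389, 0.4022, 1.0648]}
{'t': 0.1, 'joints': array([-8.16315715e-01,  4.07715235e-02,  8.39320405e-02, -3.71991734e-04,
       -1.61548689e+00, -3.33689927e-01]), 'joint_velocities': array([-0.00137766, -0.0004449 ,  0.00293581,  0.00027044, -0.0004346 ,
       -0.00114245]), 'joint_torque': array([-5.64405666e-03, -3.69342470e+01,  3.48278904e+01,  6.95184141e+00,
       -4.56990660e-03,  3.15658735e-05]), 'ee_pos': array([ 0.24502926, -0.54737989,  0.23038639]), 'tool_rot': array([ 6.56036661e-01, -3.07184578e+00, -2.35815936e-03]), 'contact_force': array([ 0.79522792, -0.09674671, -0.06400397]), 'ft_torque': array([ 0.03566506,  0.02120896, -0.01817267]), 'gripper_width': 1.0010550929855033}
```

View pics/top0.png

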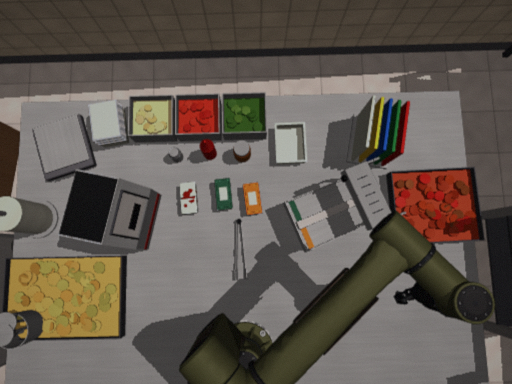

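View pics/side0.png

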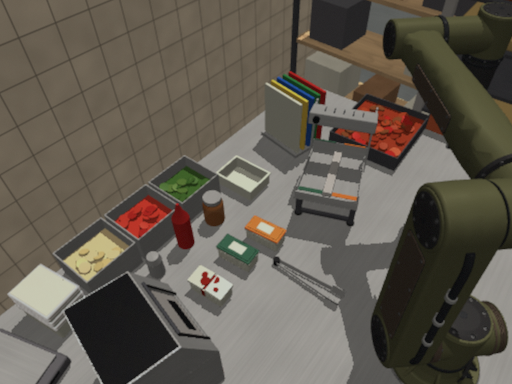

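The top view shows the burst pack at (188,198), green at (223,194), orange at (252,199), the bin mouth at about (133,215), and the shelf at about (335,212). The side view agrees. I'll zoom in for landmarks.

Run:
```python
import cv2
a=cv2.imread("pics/top0.png"); b=cv2.imread("pics/side0.png")
x=cv2.resize(a[165:255,55:165],None,fx=3.6,fy=3.6,interpolation=cv2.INTER_CUBIC)
y=cv2.resize(a[160:250,280:390],None,fx=3.6,fy=3.6,interpolation=cv2.INTER_CUBIC)
cv2.imwrite("pics/c1.png",cv2.hconcat([x,y]))
x=cv2.resize(b[270:384,60:230],None,fx=2.3,fy=2.3,interpolation=cv2.INTER_CUBIC)
y=cv2.resize(b[95:235,280:400],None,fx=3.3,fy=3.3,interpolation=cv2.INTER_CUBIC)
x=cv2.copyMakeBorder(x,0,y.shape[0]-x.shape[0],0,0,cv2.BORDER_CONSTANT)
z=cv2.hconcat([x,y]);print(z.shape);cv2.imwrite("pics/c2.png",z)
```

```text
(462, 787, 3)
```

View pics/c1.png

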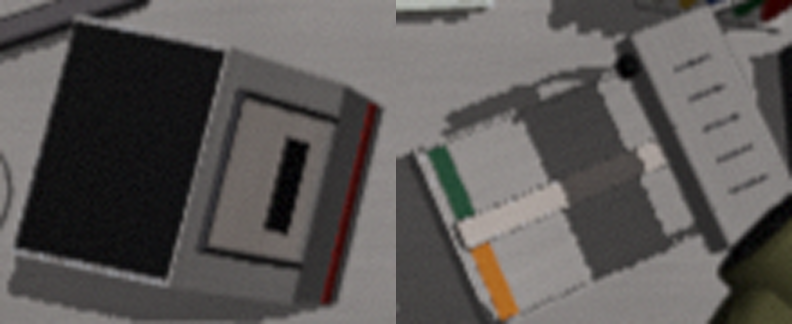

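View pics/c2.png

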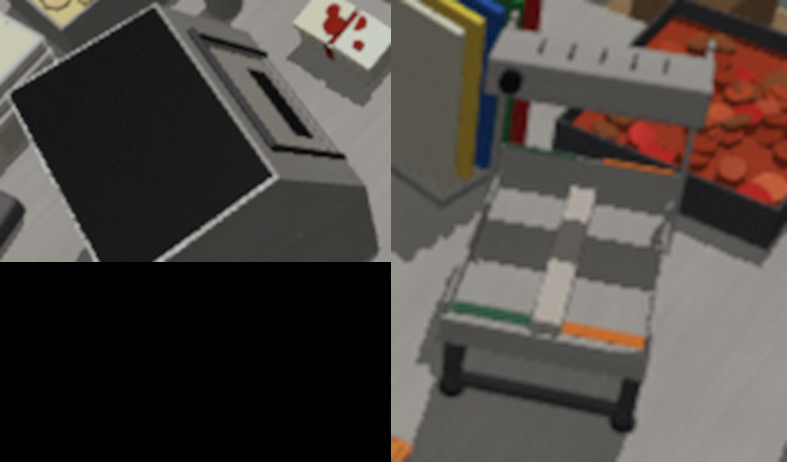

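The crops give what I need. On the shelf these are the head strips, about (430,148)–(508,318) in c1, and the stop strips in c2. On the bin they are the top edges and mouth frame. Next I'll fit the poses by least squares.

```bash
cat > h.py <<'E'
import numpy as np, cv2
from station import arm
C={n:arm.calibration(n) for n in("top","side")}
def proj(n,X):
    c=C[n]; p=(np.asarray(X)@np.array(c["R"]).T+np.array(c["t"]))@np.array(c["intrinsics"]).T
    return p[...,:2]/p[...,2:]
def ray(n,uv,z):
    c=C[n]; R=np.array(c["R"]); t=np.array(c["t"]); o=-R.T@t
    d=R.T@np.linalg.solve(np.array(c["intrinsics"]),[uv[0],uv[1],1]); return o+d*(z-o[2])/d[2]
def rz(a): return np.array([[np.cos(a),-np.sin(a),0],[np.sin(a),np.cos(a),0],[0,0,1]])
E
python3 - <<'E'
from h import *
from scipy.optimize import least_squares as LS
a=cv2.imread("pics/top0.png"); hsv=cv2.cvtColor(a,cv2.COLOR_BGR2HSV)
t1=lambda u,v:(280+(u-396)/3.6,160+v/3.6); t0=lambda u,v:(55+u/3.6,165+v/3.6)
s0=lambda u,v:(60+u/2.3,270+v/2.3); s1=lambda u,v:(280+(u-391)/3.3,95+v/3.3)
def fit(obs,p0):
    def res(p):
        r=[]
        for n,uv,L in obs:
            L=np.array(L(p),float); r.append(proj(n,rz(p[2])@L+[p[0],p[1],0])-uv)
        return np.ravel(r)
    s=LS(res,p0,loss="soft_l1"); return s.x,np.round(res(s.x).reshape(-1,2),1).tolist()
c,s=np.cos(np.pi/12),np.sin(np.pi/12)
D=lambda x,y,z:(lambda p:(x*c+z*s,y,.064-x*s+z*c))
O=[("top",t1(428,150),D(-.298,.092,0)),("top",t1(456,220),D(-.298,.014,0)),("top",t1(472,248),D(-.298,-.014,0)),("top",t1(500,320),D(-.298,-.092,0)),
("side",s1(455,316),D(-.298,.092,0)),("side",s1(530,326),D(-.298,.014,0)),("side",s1(563,334),D(-.298,-.014,0)),("side",s1(645,349),D(-.298,-.092,0)),
("side",s1(505,147),D(0,.092,.045)),("side",s1(577,155),D(0,.014,.045)),("side",s1(603,161),D(0,-.014,.045)),("side",s1(675,170),D(0,-.092,.045))]
p,r=fit(O,[.45,-.45,-1]); print("shelf",p.round(4),r)
for n,y in(("green",.053),("orange",-.053)): print(n,"stop",(rz(p[2])@[0,y,.064]+[p[0],p[1],0]).round(4), "head",(rz(p[2])@[-.2898,y,.14]+[p[0],p[1],0]).round(4),"range")
B=lambda x,y,z:(lambda p:(x,y,.225+z)); k=.0433
O=[("top",t0(223,50),B(k,-.11,.075)),("top",t0(167,278),B(k,.11,.075)),("top",t0(75,20),lambda p:(k+p[3],-.11,.3)),("top",t0(17,245),lambda p:(k+p[3],.11,.3)),
("side",s0(158,5),B(k,-.11,.075)),("side",s0(275,178),B(k,.11,.075)),("side",s0(12,95),lambda p:(k+p[3],-.11,.3)),
("top",t0(247,95),B(.029,-.07,.05)),("top",t0(205,248),B(.029,.07,.05))]
p,r=fit(O,[.45,.4,1.4,.15]); 
if 1: print("bin (x flip test)",p.round(4),r)
# packs
roi=np.zeros(a.shape[:2],np.uint8); roi[175:220,172:270]=1
H,S,V=cv2.split(hsv)
m={"green":(H>50)&(H<95)&(S>90),"orange":(H>5)&(H<22)&(S>120),"burst":(V>165)&(S<60)}
for n,q in m.items():
    q=(q&(roi>0)).astype(np.uint8)
    if n=="burst": q[:,205:]=0
    q=cv2.morphologyEx(q,cv2.MORPH_CLOSE,np.ones((9,9)))
    P=np.argwhere(q)[:,::-1].astype(np.float32); w=np.array([ray("top",u,.056)[:2] for u in P],np.float32)
    b=cv2.minAreaRect(w*1000); print(n,len(P),b)
E
```

```text
shelf [ 0.5676 -0.4734 -1.1836] [[-1.6, 0.0], [-0.3, 0.5], [-1.5, -0.1], [-0.1, 0.2], [-1.3, -1.6], [0.9, 0.0], [0.0, -0.7], [0.9, -0.3], [0.3, -1.2], [-0.1, -0.1], [-0.1, -0.7], [0.0, 0.2]]
green stop [ 0.6167 -0.4534  0.064 ] head [ 0.5072 -0.185   0.14  ] range
orange stop [ 0.5185 -0.4934  0.064 ] head [ 0.4091 -0.225   0.14  ] range
bin (x flip test) [0.5008 0.3706 1.3551 0.1404] [[0.7, -1.1], [-0.1, 2.5], [0.2, -0.8], [-1.0, 3.2], [-0.8, -0.5], [3.6, 0.1], [-0.2, -1.2], [-2.1, 0.3], [-0.6, -0.4]]
green 305 ((590.5615844726562, 65.42416381835938), (115.31940460205078, 55.649864196777344), 4.206132411956787)
orange 488 ((570.28173828125, -44.91176986694336), (119.06306457519531, 60.087066650390625), 6.31835412979126)
burst 434 ((580.599365234375, 199.469482421875), (114.17776489257812, 55.7842903137207), 4.492720603942871)
```

>>> step_arm(
  deltas=[
    [0,0,0.04,0],
    [0,0,0.04,0],
    [0.02,0.033,0,-0.03],
    [0.022,0.034,0,-0.03],
    [0.022,0.034,0,-0.03],
    [0.022,0.034,0,-0.03],
    [0.022,0.034,0,-0.03],
    [0.022,0.034,0,-0.03],
    [0.022,0.034,0,-0.03],
    [0.022,0.034,0,-0.03],
  ],
  gripper=0,
)

```text
t: 1.1
ee_pos: [0.4196, -0.275, 0.311]
tool_rot: [0.282, -3.129, -0.001]
contact_force: [1.5, 0.4, -0.0]
gripper_width: 1.006
```

>>> step_arm(
  deltas=[
    [0.022,0.034,0,-0.02],
    [0.022,0.034,0,-0.02],
    [0.022,0.034,0,-0.01],
    [0.022,0.034,0,-0.01],
    [0.022,0.034,-0.02,-0.01],
    [0.022,0.034,-0.03,0],
    [0.02,0.02,-0.03,0],
    [0,0,-0.03,0],
    [0,0,-0.02,0],
    [0,0,0,0],
  ],
)

```text
t: 2.1
ee_pos: [0.5692, -0.0525, 0.1772]
tool_rot: [0.174, -3.13, -0.0]
contact_force: [-0.4, 0.2, -0.1]
gripper_width: 0.999
```

>>> step_arm(
  deltas=[
    [0.001,0.007,-0.01,0],
    [0,0,-0.03,0],
    [0,0,-0.03,0],
    [0,0,-0.03,0],
    [0,0,-0.03,0],
    [0,0,-0.02,0],
    [0,0,-0.012,0],
    [0,0,0,0],
  ],
)

```text
t: 2.9
ee_pos: [0.5715, -0.0458, 0.0187]
tool_rot: [0.174, -3.135, -0.0]
contact_force: [1.2, 0.1, 0.7]
gripper_width: 0.999
```

>>> step_arm(
  deltas=[
    [0,0,0,0],
    [0,0,0,0],
    [0,0,0,0],
    [0,0,0,0],
    [0,0,0,0],
    [0,0,0,0],
    [0,0,0,0],
    [0,0,0,0],
  ],
  gripper=255,
)

```text
t: 3.7
ee_pos: [0.5734, -0.0455, 0.0218]
tool_rot: [-0.174, 3.133, 0.001]
contact_force: [-1.1, 2.7, 5.5]
gripper_width: 0.689
```

>>> step_arm(
  deltas=[
    [0,0,0.03,0],
    [0,0,0.045,0],
    [0,0,0.045,0],
    [0,0,0.045,0],
    [0,-0.02,0.04,-0.12],
    [-0.01,-0.03,0,-0.13],
    [-0.015,-0.03,0,-0.13],
    [-0.015,-0.03,0,-0.13],
    [-0.015,-0.03,0,-0.13],
    [-0.015,-0.03,0,-0.13],
  ],
)

```text
t: 4.7
ee_pos: [0.5008, -0.2167, 0.2238]
tool_rot: [-1.024, -2.969, -0.001]
contact_force: [0.5, 0.3, -3.7]
gripper_width: 0.692
```

>>> step_arm(
  deltas=[
    [-0.015,-0.03,0,-0.13],
    [-0.015,-0.03,0,-0.13],
    [-0.015,-0.03,0,-0.13],
    [-0.005,-0.02,0,-0.134],
    [0,0,-0.02,0],
    [0,0,-0.02,0],
    [0,0,0,0],
  ],
)

```text
t: 5.4
ee_pos: [0.4502, -0.325, 0.1804]
tool_rot: [-1.749, -2.601, -0.0]
contact_force: [0.4, 0.4, -4.1]
gripper_width: 0.693
```

Run:
```python
from h import *
s=arm.get_state(); print(s["ee_pos"],s["tool_rot"],s["contact_force"],s["gripper_width"],s["joints"].round(2))
a=arm.get_image("top"); b=arm.get_image("side")
x=cv2.resize(a[150:260,265:400],None,fx=2.9,fy=3.3)[:,:,::-1];y=cv2.resize(b[80:240,250:410],None,fx=2.5,fy=2.5)[:,:,::-1]
h=min(len(x),len(y)); cv2.imwrite("pics/p1.png",cv2.hconcat([x[:h],y[:h]]))
```

```text
[ 0.45021891 -0.3249715   0.18037212] [-1.74904797e+00 -2.60117690e+00 -1.47334552e-04] [ 0.38903521  0.38942385 -4.10980234] 0.6930119487953608 [-0.27 -0.07 -0.12 -0.   -1.53 -2.49]
```

View pics/p1.png

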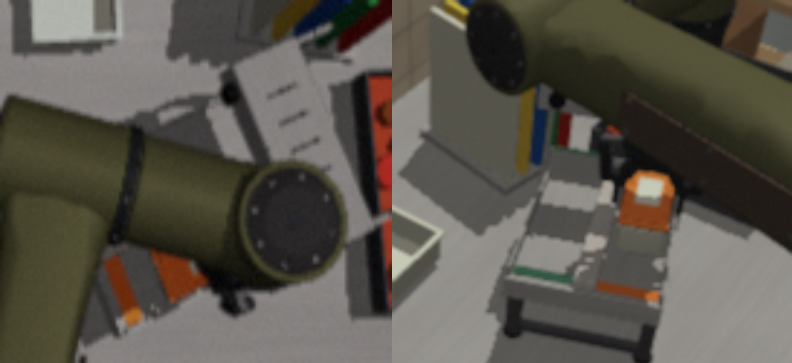

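>>> step_arm(
  deltas=[
    [0,0,-0.015,0],
    [0,0,-0.008,0],
    [0,0,-0.004,0],
    [0,0,0,0],
  ],
)

```text
t: 5.9
ee_pos: [0.4516, -0.3256, 0.1566]
tool_rot: [-1.751, -2.607, 0.0]
contact_force: [-0.6, 0.0, -3.7]
gripper_width: 0.695
```

>>> step_arm(
  deltas=[
    [0,0,-0.003,0],
    [0,0,0,0],
  ],
)

```text
t: 6.1
ee_pos: [0.452, -0.3259, 0.1544]
tool_rot: [1.752, 2.608, 0.0]
contact_force: [-0.7, -0.6, -2.8]
gripper_width: 0.695
```

>>> step_arm(
  deltas=[
    [0,0,-0.003,0],
    [0,0,0,0],
  ],
)

```text
t: 6.3
ee_pos: [0.4518, -0.3258, 0.1512]
tool_rot: [-1.752, -2.607, -0.0]
contact_force: [-0.9, -0.5, -3.6]
gripper_width: 0.691
```

>>> step_arm(
  deltas=[
    [0,0,-0.004,0],
    [0,0,0,0],
  ],
)

```text
t: 6.5
ee_pos: [0.4522, -0.3262, 0.1482]
tool_rot: [1.751, 2.607, 0.0]
contact_force: [0.4, -1.4, -1.2]
gripper_width: 0.687
```

>>> step_arm(
  deltas=[
    [0,0,-0.003,0],
    [0,0,0,0],
  ],
)

```text
t: 6.7
ee_pos: [0.4526, -0.3269, 0.1471]
tool_rot: [1.75, 2.604, -0.001]
contact_force: [-1.8, -1.2, 6.8]
gripper_width: 0.691
```

>>> step_arm(
  deltas=[
    [0,0,0,0],
    [0,0,0,0],
    [0,0,0,0],
    [0,0,0,0],
    [0,0,0,0],
  ],
  gripper=0,
)

```text
t: 7.2
ee_pos: [0.4519, -0.3259, 0.1443]
tool_rot: [-1.752, -2.608, -0.0]
contact_force: [0.6, -0.0, -0.4]
gripper_width: 0.998
```

>>> step_arm(
  deltas=[
    [0,0,0.02,0],
    [0,0,0.04,0],
    [0,0,0.045,0],
    [0,0,0.02,0],
    [-0.01,0.025,0,0.13],
    [-0.01,0.025,0,0.13],
    [-0.01,0.025,0,0.13],
    [-0.01,0.025,0,0.13],
    [-0.01,0.025,0,0.13],
    [-0.002,0.003,0,0.13],
  ],
)

```text
t: 8.2
ee_pos: [0.3995, -0.1963, 0.2703]
tool_rot: [0.617, 3.078, 0.001]
contact_force: [0.9, 0.2, 0.5]
gripper_width: 1.001
```

>>> step_arm(
  deltas=[
    [0,0,0,0.13],
    [0,0,0,0.13],
    [0,0,0,0.13],
    [0,0,0,0.13],
    [0,0,0,0.13],
    [0,0,0,0.13],
    [0,0,0,0.01],
    [0,0,0,0],
  ],
)

```text
t: 9.0
ee_pos: [0.3999, -0.1979, 0.2695]
tool_rot: [0.599, -3.084, -0.0]
contact_force: [-0.5, -0.7, -0.4]
gripper_width: 1.0
```

Run:
```python
from h import *
s=arm.get_state(); print(s["ee_pos"],s["tool_rot"],s["contact_force"],s["gripper_width"],s["joints"].round(2))
a=arm.get_image("top"); b=arm.get_image("side")
cv2.imwrite("pics/t2.png",a[:,:,::-1]);cv2.imwrite("pics/s2.png",b[:,:,::-1])
x=cv2.resize(a[150:260,265:400],None,fx=2.9,fy=3.3)[:,:,::-1];y=cv2.resize(b[80:240,250:410],None,fx=2.5,fy=2.5)[:,:,::-1]
h=min(len(x),len(y)); cv2.imwrite("pics/p2.png",cv2.hconcat([x[:h],y[:h]]))
```

```text
[ 0.39991605 -0.19789749  0.26951667] [ 5.99249239e-01 -3.08390057e+00 -8.72006856e-05] [-0.48086523 -0.67573858 -0.44657606] 0.9998242303060308 [-0.   -0.37 -0.2  -0.   -1.73 -1.18]
```

View pics/p2.png

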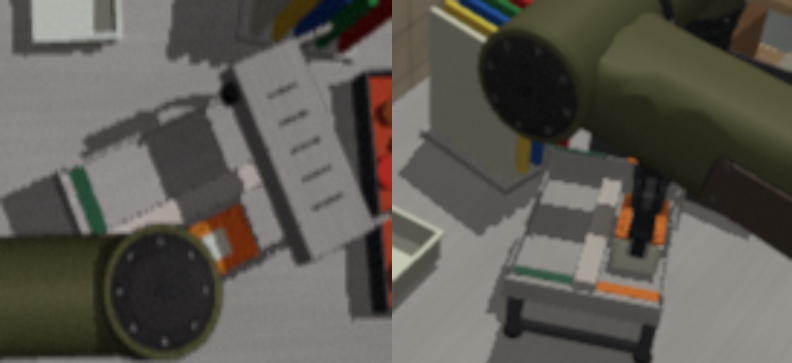

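The orange pack sits squarely in its lane and the fingers are behind it. I'll lower them to find the deck and so learn the true height of the open fingertips.

>>> step_arm(
  deltas=[
    [0,0,-0.03,0],
    [0,0,-0.04,0],
    [0,0,-0.03,0],
    [0,0,-0.02,0],
    [0,0,-0.008,0],
    [0,0,0,0],
  ],
)

```text
t: 9.7
ee_pos: [0.3995, -0.1979, 0.1409]
tool_rot: [0.602, -3.082, -0.001]
contact_force: [-0.3, -0.8, 1.3]
gripper_width: 1.002
```

>>> step_arm(
  deltas=[
    [0,0,-0.004,0],
    [0,0,0,0],
  ],
)

```text
t: 9.9
ee_pos: [0.4004, -0.1979, 0.1383]
tool_rot: [-0.603, 3.082, -0.0]
contact_force: [-0.1, 0.2, -0.3]
gripper_width: 1.002
```

>>> step_arm(
  deltas=[
    [0,0,-0.004,0],
    [0,0,0,0],
  ],
)

```text
t: 10.1
ee_pos: [0.3999, -0.1978, 0.1334]
tool_rot: [-0.604, 3.083, 0.0]
contact_force: [0.1, -0.3, 1.2]
gripper_width: 1.002
```

>>> step_arm(
  deltas=[
    [0,0,-0.003,0],
    [0,0,0,0],
  ],
)

```text
t: 10.3
ee_pos: [0.3998, -0.1978, 0.1301]
tool_rot: [0.604, -3.083, -0.001]
contact_force: [0.2, -0.3, 0.3]
gripper_width: 1.0
```

>>> step_arm(
  deltas=[
    [0,0,0.005,0],
    [0.005,-0.013,0,0],
    [0.005,-0.013,0,0],
    [0.005,-0.013,0,0],
    [0.005,-0.013,0,0],
    [0.005,-0.013,0,0],
    [0.005,-0.013,0,0],
    [0,0,0,0],
  ],
)

```text
t: 11.1
ee_pos: [0.43, -0.2768, 0.1355]
tool_rot: [0.602, -3.083, -0.0]
contact_force: [-0.8, 0.0, -0.1]
gripper_width: 0.996
```

>>> step_arm(
  deltas=[
    [0.004,-0.0093,-0.0027,0],
    [0.004,-0.0093,-0.0027,0],
    [0.004,-0.0093,-0.0027,0],
    [0.004,-0.0093,-0.0027,0],
    [0,0,0,0],
  ],
)

```text
t: 11.6
ee_pos: [0.4459, -0.314, 0.1237]
tool_rot: [0.602, -3.082, -0.001]
contact_force: [0.7, -0.8, 0.3]
gripper_width: 0.999
```

>>> step_arm(
  deltas=[
    [0.004,-0.0093,-0.0025,0],
    [0.002,-0.0046,-0.0013,0],
    [0,0,0,0],
  ],
)

```text
t: 11.9
ee_pos: [0.4519, -0.3275, 0.1202]
tool_rot: [0.603, -3.082, -0.001]
contact_force: [0.5, -0.2, 0.4]
gripper_width: 1.002
```

>>> step_arm(
  deltas=[
    [0.002,-0.0046,-0.0013,0],
    [0,0,0,0],
  ],
)

```text
t: 12.1
ee_pos: [0.454, -0.3319, 0.1193]
tool_rot: [0.604, -3.083, -0.0]
contact_force: [-0.4, -0.5, 0.4]
gripper_width: 0.999
```

Run:
```python
from h import *
s=arm.get_state(); print(s["ee_pos"],s["tool_rot"],s["contact_force"],s["gripper_width"])
a=arm.get_image("top"); b=arm.get_image("side")
cv2.imwrite("pics/t3.png",a[:,:,::-1]);cv2.imwrite("pics/s3.png",b[:,:,::-1])
x=cv2.resize(a[150:260,265:400],None,fx=2.9,fy=3.3)[:,:,::-1];y=cv2.resize(b[100:215,295:390],None,fx=3.8,fy=3.15)[:,:,::-1]
h=min(len(x),len(y)); cv2.imwrite("pics/p3.png",cv2.hconcat([x[:h],y[:h]]))
```

```text
[ 0.45399074 -0.33188084  0.11934908] [ 6.03570463e-01 -3.08277965e+00 -1.23625691e-04] [-0.41940531 -0.46200417  0.36374345] 0.9989425302676186
```

View pics/p3.png

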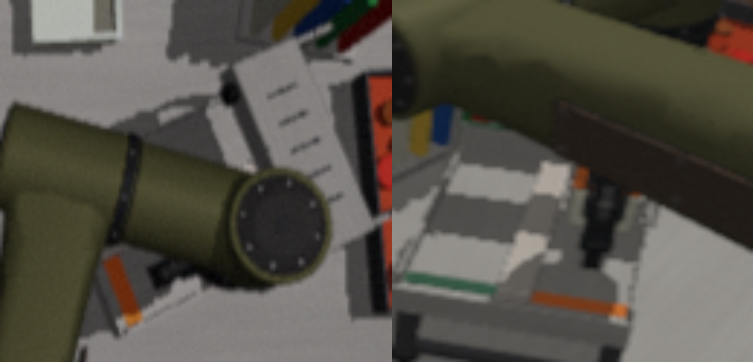

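The orange pack is far down the lane, ahead of the front finger. I'll creep on until it meets the stop.

>>> step_arm(
  deltas=[
    [0.001,-0.003,-0.0008,0],
    [0.001,-0.003,-0.0008,0],
    [0,0,0,0],
  ],
)

```text
t: 12.5
ee_pos: [0.456, -0.3379, 0.1179]
tool_rot: [0.604, -3.083, 0.0]
contact_force: [0.5, 1.4, 1.0]
gripper_width: 1.004
```

>>> step_arm(
  deltas=[
    [0.001,-0.003,-0.0008,0],
    [0,0,0,0],
  ],
)

```text
t: 12.7
ee_pos: [0.457, -0.3408, 0.1172]
tool_rot: [0.604, -3.083, -0.0]
contact_force: [-0.1, 0.1, 0.2]
gripper_width: 0.999
```

>>> step_arm(
  deltas=[
    [0.001,-0.003,-0.0008,0],
    [0,0,0,0],
  ],
)

```text
t: 12.9
ee_pos: [0.4582, -0.341, 0.1171]
tool_rot: [-0.607, 3.082, 0.007]
contact_force: [-3.4, 16.8, 8.9]
gripper_width: 1.0
```

Firm contact (17 N) at exactly the position expected for the stop. Backing off and heading for the green pack.

>>> step_arm(
  deltas=[
    [-0.003,0.006,0.002,0],
    [-0.005,0.012,0.004,0],
    [-0.002,0.006,0.03,0],
    [0,0,0.045,0],
    [0,0.01,0.045,0],
    [0.01,0.03,0,-0.03],
    [0.012,0.035,0,-0.03],
    [0.012,0.035,0,-0.03],
    [0.012,0.035,0,-0.03],
    [0.012,0.035,0,-0.03],
  ],
)

```text
t: 13.9
ee_pos: [0.5062, -0.1384, 0.2426]
tool_rot: [-0.368, 3.119, -0.001]
contact_force: [0.3, -0.1, 0.5]
gripper_width: 1.002
```

>>> step_arm(
  deltas=[
    [0.012,0.035,0,-0.03],
    [0.012,0.035,0,-0.03],
    [0.012,0.035,0,-0.03],
    [0.012,0.035,0,-0.03],
    [0.012,0.035,-0.02,-0.03],
    [0.012,0.035,-0.03,-0.01],
    [0.012,0.01,-0.02,0],
    [0,0,0,0],
    [0,0,0,0],
  ],
)

```text
t: 14.8
ee_pos: [0.5899, 0.08, 0.1724]
tool_rot: [0.121, -3.139, 0.002]
contact_force: [0.5, -0.5, -0.0]
gripper_width: 0.998
```

Run:
```python
from h import *
s=arm.get_state(); print(s["ee_pos"],s["tool_rot"],s["contact_force"],s["gripper_width"])
a=arm.get_image("top"); b=arm.get_image("side")
cv2.imwrite("pics/t4.png",a[:,:,::-1]);cv2.imwrite("pics/s4.png",b[:,:,::-1])
# predicted lid outline of a perfectly placed orange pack
c_,s_=np.cos(np.pi/12),np.sin(np.pi/12)
L=np.array([[x*c_+.056*s_,-.053+y,.064-x*s_+.056*c_] for x,y in((-.12,.03),(0,.03),(0,-.03),(-.12,-.03))])
W=L@rz(-1.1836).T+[.5676,-.4734,0]; q=proj("side",W); print(q.round(1).tolist())
v=cv2.resize(b[95:235,280:400],None,fx=5,fy=4.2)[:,:,::-1].copy()
cv2.polylines(v,[((q-[280,95])*[5,4.2]).astype(int)],True,(255,0,255),1)
cv2.imwrite("pics/p4.png",v)
```

```text
[0.58992523 0.08000272 0.17241516] [ 1.20820355e-01 -3.13879702e+00  1.78157118e-03] [ 0.47721483 -0.49442187 -0.02784598] 0.9976326761775581
[[343.9, 154.9], [347.2, 140.7], [364.2, 143.5], [362.1, 158.0]]
```

View pics/p4.png

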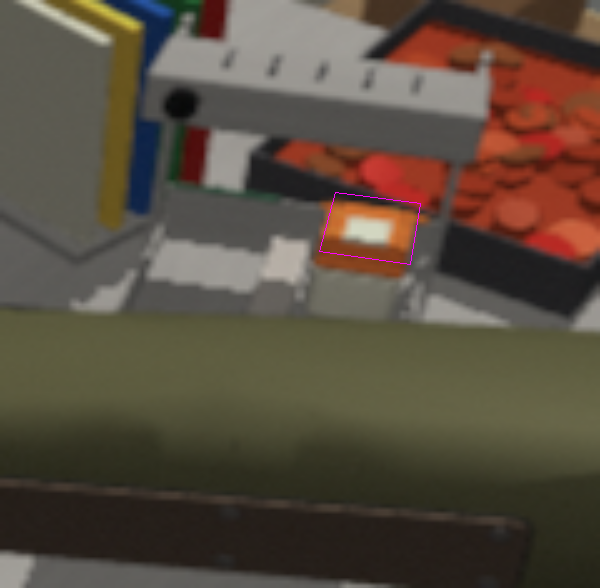

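The orange pack is in its lane, against the stop line and square (lid edges are within about 2 px of the predicted outline). Next I'll pick up the green pack.

>>> step_arm(
  deltas=[
    [0.001,-0.0145,0,0],
    [0,0,-0.03,0],
    [0,0,-0.03,0],
    [0,0,-0.03,0],
    [0,0,-0.03,0],
    [0,0,-0.02,0],
    [0,0,-0.014,0],
    [0,0,0,0],
  ],
)

```text
t: 15.7
ee_pos: [0.5901, 0.0648, 0.0172]
tool_rot: [0.119, -3.137, 0.001]
contact_force: [-0.9, 0.6, 0.3]
gripper_width: 1.002
```

>>> step_arm(
  deltas=[
    [0,0,0,0],
    [0,0,0,0],
    [0,0,0,0],
    [0,0,0,0],
    [0,0,0,0],
    [0,0,0,0],
  ],
  gripper=255,
)

```text
t: 16.3
ee_pos: [0.5923, 0.0664, 0.0208]
tool_rot: [-0.121, 3.136, 0.001]
contact_force: [-0.9, 0.4, 6.7]
gripper_width: 0.693
```

>>> step_arm(
  deltas=[
    [0,0,0.03,0],
    [0,0,0.045,0],
    [0,0,0.045,0],
    [0,0,0.045,0],
    [0,-0.02,0.04,-0.12],
    [-0.003,-0.035,0,-0.13],
    [-0.003,-0.035,0,-0.13],
    [-0.003,-0.035,0,-0.13],
    [-0.003,-0.035,0,-0.13],
    [-0.004,-0.035,0,-0.13],
  ],
)

```text
t: 17.3
ee_pos: [0.5743, -0.1301, 0.2225]
tool_rot: [-1.074, -2.951, -0.001]
contact_force: [0.6, 0.9, -3.2]
gripper_width: 0.693
```

>>> step_arm(
  deltas=[
    [-0.004,-0.035,0,-0.13],
    [-0.004,-0.035,0,-0.13],
    [-0.004,-0.035,0,-0.13],
    [-0.004,-0.035,0,-0.1],
    [-0.004,-0.01,-0.02,0],
    [0,0,-0.02,0],
    [0,0,0,0],
  ],
)

```text
t: 18.0
ee_pos: [0.553, -0.2785, 0.1786]
tool_rot: [-1.749, -2.6, 0.001]
contact_force: [0.0, 1.2, -4.5]
gripper_width: 0.691
```

>>> step_arm(
  deltas=[
    [-0.0065,-0.0025,0,0],
    [0,0,-0.015,0],
    [0,0,-0.01,0],
    [0,0,0,0],
  ],
)

```text
t: 18.4
ee_pos: [0.5476, -0.2808, 0.156]
tool_rot: [-1.75, -2.605, 0.0]
contact_force: [-0.2, 0.1, -4.4]
gripper_width: 0.695
```

>>> step_arm(
  deltas=[
    [0,0,-0.004,0],
    [0,0,0,0],
  ],
)

```text
t: 18.6
ee_pos: [0.5484, -0.2814, 0.1541]
tool_rot: [-1.752, -2.608, 0.0]
contact_force: [-0.3, -0.1, -4.2]
gripper_width: 0.694
```

>>> step_arm(
  deltas=[
    [0,0,-0.003,0],
    [0,0,0,0],
  ],
)

```text
t: 18.8
ee_pos: [0.5484, -0.2815, 0.1511]
tool_rot: [-1.752, -2.607, -0.0]
contact_force: [-0.7, -0.4, -3.6]
gripper_width: 0.693
```

>>> step_arm(
  deltas=[
    [0,0,-0.002,0],
    [0,0,0,0],
  ],
)

```text
t: 19.0
ee_pos: [0.5484, -0.2815, 0.1491]
tool_rot: [-1.752, -2.607, -0.0]
contact_force: [0.0, 0.0, -3.7]
gripper_width: 0.693
```

>>> step_arm(
  deltas=[
    [0,0,-0.003,0],
    [0,0,0,0],
  ],
)

```text
t: 19.2
ee_pos: [0.5487, -0.2819, 0.1479]
tool_rot: [1.751, 2.606, 0.0]
contact_force: [-1.2, 0.5, 2.9]
gripper_width: 0.688
```

>>> step_arm(
  deltas=[
    [0,0,-0.002,0],
    [0,0,0,0],
  ],
)

```text
t: 19.4
ee_pos: [0.5489, -0.2825, 0.1471]
tool_rot: [1.75, 2.605, -0.0]
contact_force: [-1.6, -0.9, 7.1]
gripper_width: 0.696
```

>>> step_arm(
  deltas=[
    [0,0,0,0],
    [0,0,0,0],
    [0,0,0,0],
    [0,0,0,0],
    [0,0,0,0],
  ],
  gripper=0,
)

```text
t: 19.9
ee_pos: [0.5484, -0.2816, 0.1442]
tool_rot: [-1.752, -2.607, 0.0]
contact_force: [-0.6, -0.4, 0.2]
gripper_width: 0.996
```

>>> step_arm(
  deltas=[
    [0,0,0.02,0],
    [0,0,0.04,0],
    [0,0,0.045,0],
    [0,0,0.02,0],
    [-0.01,0.025,0,0.13],
    [-0.01,0.025,0,0.13],
    [-0.01,0.025,0,0.13],
    [-0.01,0.025,0,0.13],
    [-0.011,0.025,0,0.13],
    [0,0,0,0.13],
  ],
)

```text
t: 20.9
ee_pos: [0.4969, -0.1546, 0.2703]
tool_rot: [0.616, 3.079, 0.001]
contact_force: [0.5, -1.1, 0.1]
gripper_width: 1.0
```

>>> step_arm(
  deltas=[
    [0,0,0,0.13],
    [0,0,0,0.13],
    [0,0,0,0.13],
    [0,0,0,0.13],
    [0,0,0,0.13],
    [0,0,0,0.13],
    [0,0,0,0.01],
    [0,0,0,0],
  ],
)

```text
t: 21.7
ee_pos: [0.4974, -0.1566, 0.2694]
tool_rot: [0.599, -3.084, -0.0]
contact_force: [0.1, 0.2, 0.2]
gripper_width: 0.999
```

Run:
```python
from h import *
s=arm.get_state(); print(s["ee_pos"],s["tool_rot"],s["contact_force"],s["gripper_width"],s["joints"].round(2))
a=arm.get_image("top"); b=arm.get_image("side")
x=cv2.resize(a[150:260,265:400],None,fx=2.9,fy=3.3)[:,:,::-1];y=cv2.resize(b[80:240,250:410],None,fx=2.5,fy=2.5)[:,:,::-1]
h=min(len(x),len(y)); cv2.imwrite("pics/p5.png",cv2.hconcat([x[:h],y[:h]]))
```

```text
[ 0.4974135  -0.15658582  0.26940429] [ 5.99156486e-01 -3.08388943e+00 -1.82064294e-04] [0.0515175  0.18201853 0.24027661] 0.9989823164395979 [ 0.08 -0.16 -0.04 -0.   -1.69 -1.27]
```

View pics/p5.png

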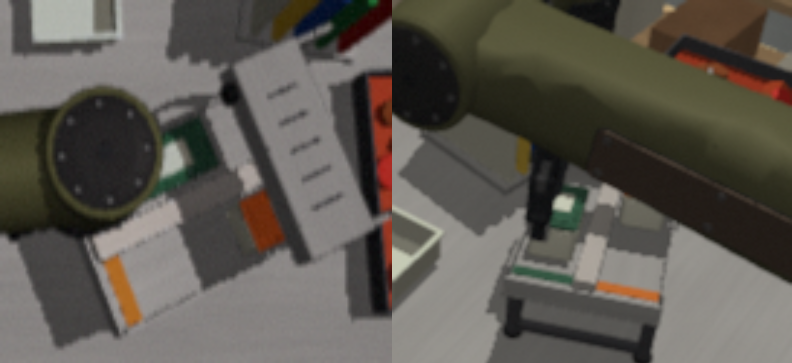

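The green pack lies flat in its lane with the finger behind it and centred. I'll push it the same way.

>>> step_arm(
  deltas=[
    [0,0,-0.03,0],
    [0,0,-0.04,0],
    [0,0,-0.034,0],
    [0,0,-0.02,0],
    [0,0,-0.01,0],
    [0,0,0,0],
  ],
)

```text
t: 22.4
ee_pos: [0.4969, -0.1566, 0.1344]
tool_rot: [0.602, -3.081, -0.001]
contact_force: [-0.4, 0.4, -0.3]
gripper_width: 1.001
```

>>> step_arm(
  deltas=[
    [0.005,-0.013,0,0],
    [0.005,-0.013,0,0],
    [0.005,-0.013,0,0],
    [0.005,-0.013,0,0],
    [0.005,-0.013,0,0],
    [0.005,-0.013,0,0],
    [0,0,0,0],
  ],
)

```text
t: 23.1
ee_pos: [0.5277, -0.2365, 0.135]
tool_rot: [0.601, -3.083, 0.0]
contact_force: [-0.4, 0.6, 0.2]
gripper_width: 0.997
```

>>> step_arm(
  deltas=[
    [0.004,-0.0093,-0.0027,0],
    [0.004,-0.0093,-0.0027,0],
    [0.004,-0.0093,-0.0027,0],
    [0.004,-0.0093,-0.0027,0],
    [0,0,0,0],
  ],
)

```text
t: 23.6
ee_pos: [0.5435, -0.2729, 0.1236]
tool_rot: [0.602, -3.082, -0.001]
contact_force: [0.6, 0.1, -0.5]
gripper_width: 0.997
```

>>> step_arm(
  deltas=[
    [0.004,-0.0093,-0.0025,0],
    [0.002,-0.0046,-0.0013,0],
    [0.002,-0.0046,-0.0013,0],
    [0,0,0,0],
  ],
)

```text
t: 24.0
ee_pos: [0.5514, -0.2908, 0.1189]
tool_rot: [0.603, -3.083, -0.0]
contact_force: [0.3, 0.1, -0.2]
gripper_width: 1.002
```

>>> step_arm(
  deltas=[
    [0.001,-0.003,-0.0008,0],
    [0.001,-0.003,-0.0008,0],
    [0,0,0,0],
  ],
)

```text
t: 24.3
ee_pos: [0.5535, -0.2966, 0.1178]
tool_rot: [0.604, -3.083, 0.0]
contact_force: [-0.2, 0.4, -0.5]
gripper_width: 0.997
```

>>> step_arm(
  deltas=[
    [0.001,-0.003,-0.0006,0],
    [0,0,0,0],
  ],
)

```text
t: 24.5
ee_pos: [0.5545, -0.2996, 0.1173]
tool_rot: [-0.604, 3.083, -0.0]
contact_force: [-0.2, 0.0, 0.5]
gripper_width: 1.002
```

>>> step_arm(
  deltas=[
    [0.001,-0.002,-0.0005,0],
    [0,0,0,0],
  ],
)

```text
t: 24.7
ee_pos: [0.5555, -0.3015, 0.1168]
tool_rot: [-0.604, 3.083, -0.0]
contact_force: [0.1, 1.4, -0.5]
gripper_width: 1.001
```

>>> step_arm(
  deltas=[
    [0.001,-0.0015,-0.0004,0],
    [0,0,0,0],
  ],
)

```text
t: 24.9
ee_pos: [0.5566, -0.3017, 0.1168]
tool_rot: [-0.605, 3.082, 0.003]
contact_force: [-1.8, 6.5, 2.4]
gripper_width: 1.0
```

>>> step_arm(
  deltas=[
    [0.0005,-0.0015,-0.0003,0],
    [0,0,0,0],
  ],
)

```text
t: 25.1
ee_pos: [0.5567, -0.3018, 0.1169]
tool_rot: [0.606, -3.082, -0.006]
contact_force: [-5.8, 14.3, 8.2]
gripper_width: 1.002
```

The stop is reached at the same relative depth as for orange. Backing off and going to the near end of the burst pack.

>>> step_arm(
  deltas=[
    [-0.003,0.006,0.002,0],
    [-0.005,0.012,0.004,0],
    [-0.002,0.006,0.03,0],
    [0,0,0.045,0],
    [0,0.01,0.045,0],
    [0,0.035,0,-0.03],
    [0,0.035,0,-0.03],
    [0,0.035,0,-0.03],
    [0,0.035,0,-0.03],
    [0,0.035,0,-0.03],
  ],
)

```text
t: 26.1
ee_pos: [0.5464, -0.0939, 0.2425]
tool_rot: [-0.369, 3.119, -0.0]
contact_force: [-0.2, 0.1, 0.3]
gripper_width: 1.001
```

>>> step_arm(
  deltas=[
    [0,0.04,0,-0.03],
    [0,0.04,0,-0.03],
    [0,0.04,0,-0.03],
    [0,0.04,0,-0.03],
    [0,0.04,0,-0.03],
    [0,0.04,0,0],
    [0,0.035,0,0],
    [0,0.015,-0.03,0],
    [0,0,-0.03,0],
    [0,0,0,0],
  ],
)

```text
t: 27.1
ee_pos: [0.5445, 0.1946, 0.1773]
tool_rot: [0.137, -3.132, 0.005]
contact_force: [-0.7, 0.5, -1.2]
gripper_width: 0.999
```

Run:
```python
from h import *
s=arm.get_state(); print(s["ee_pos"],s["tool_rot"],s["contact_force"])
a=arm.get_image("top"); b=arm.get_image("side")
cv2.imwrite("pics/t6.png",a[:,:,::-1]);cv2.imwrite("pics/s6.png",b[:,:,::-1])
x=cv2.resize(a[150:260,265:400],None,fx=2.9,fy=3.3)[:,:,::-1];y=cv2.resize(b[95:195,300:390],None,fx=4.2,fy=3.63)[:,:,::-1]
h=min(len(x),len(y)); cv2.imwrite("pics/p6.png",cv2.hconcat([x[:h],y[:h]]))
```

```text
[0.54449375 0.1946047  0.17730302] [ 0.13747435 -3.13152259  0.00472113] [-0.73146123  0.46995423 -1.21626892]
```

View pics/p6.png

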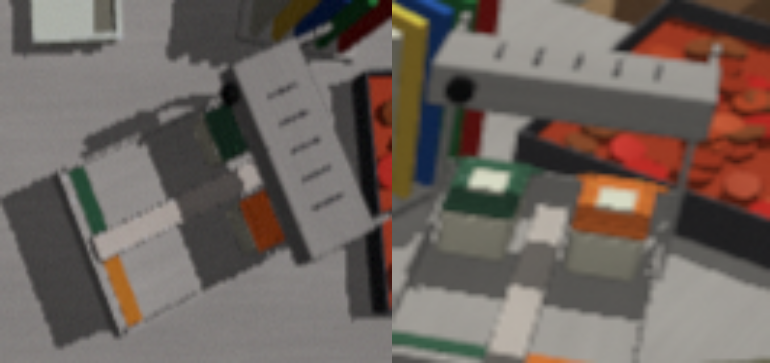

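Both good packs sit square against the back stop. The gripper is above the burst pack's near end, so I'll grip it.

>>> step_arm(
  deltas=[
    [0.001,0.002,-0.01,0],
    [0,0,-0.03,0],
    [0,0,-0.03,0],
    [0,0,-0.03,0],
    [0,0,-0.03,0],
    [0,0,-0.02,0],
    [0,0,-0.009,0],
    [0,0,0,0],
  ],
)

```text
t: 28.0
ee_pos: [0.5479, 0.1964, 0.0228]
tool_rot: [0.135, -3.138, 0.001]
contact_force: [0.1, -0.4, -0.1]
gripper_width: 1.0
```

>>> step_arm(
  deltas=[
    [0,0,0,0],
    [0,0,0,0],
    [0,0,0,0],
    [0,0,0,0],
    [0,0,0,0],
    [0,0,0,0],
  ],
  gripper=255,
)

```text
t: 28.6
ee_pos: [0.5492, 0.1977, 0.0256]
tool_rot: [-0.137, 3.135, 0.003]
contact_force: [-0.9, 1.9, 6.0]
gripper_width: 0.69
```

>>> step_arm(
  deltas=[
    [0,0,0.02,0],
    [0,0,0.03,0],
    [0,0,0.03,0],
    [0,0,0.03,0],
    [0,0,0.03,0],
    [0,0,0.03,0],
    [0,0,0.02,0],
    [0,0,0,0],
  ],
)

```text
t: 29.4
ee_pos: [0.5488, 0.197, 0.2162]
tool_rot: [-0.136, 3.135, 0.004]
contact_force: [-0.7, -0.3, -4.5]
gripper_width: 0.693
```

>>> step_arm(
  deltas=[
    [-0.01,0,0.003,0.127],
    [-0.01,0,0,0.127],
    [-0.01,0,0,0.127],
    [-0.01,0,0,0.127],
    [-0.01,0,0,0.127],
    [-0.01,0,0,0.127],
    [-0.01,0,0,0.127],
    [-0.01,0,0,0.127],
    [-0.006,0,0,0.127],
    [0,0,0,0.124],
  ],
)

```text
t: 30.4
ee_pos: [0.4606, 0.1965, 0.2139]
tool_rot: [1.973, -2.441, -0.002]
contact_force: [-0.3, -0.0, -3.7]
gripper_width: 0.69
```

>>> step_arm(
  deltas=[
    [0,0,0,0],
    [0,0,0,0],
  ],
)

```text
t: 30.6
ee_pos: [0.4615, 0.1965, 0.2146]
tool_rot: [1.962, -2.45, -0.001]
contact_force: [0.2, 0.1, -3.5]
gripper_width: 0.687
```

Run:
```python
from h import *
s=arm.get_state(); print(s["ee_pos"],s["tool_rot"],s["contact_force"])
a=arm.get_image("top"); b=arm.get_image("side")
b0=np.array([.2140,.9768,0]);l=np.array([-.9768,.2140,0]);S=np.array([.4946,.3423,.175])
M=np.array([S-.07*l,S+.07*l,S+.07*l+.058*b0+[0,0,.1],S-.07*l+.058*b0+[0,0,.1]])
def crop(n,im,x0,y0,x1,y1,f):
    v=cv2.resize(im[y0:y1,x0:x1],None,fx=f,fy=f,interpolation=cv2.INTER_CUBIC)[:,:,::-1].copy()
    cv2.polylines(v,[((proj(n,M)-[x0,y0])*f).astype(int)],True,(255,0,255),1); return v
x=crop("top",a,60,150,230,270,2.3);y=crop("side",b,90,250,270,384,2.2)
H=max(len(x),len(y)); pad=lambda v:cv2.copyMakeBorder(v,0,H-len(v),0,0,cv2.BORDER_CONSTANT)
z=cv2.hconcat([pad(x),pad(y)]);print(z.shape); cv2.imwrite("pics/p7.png",z)
```

```text
[0.46147983 0.19649685 0.21460087] [ 1.96232397e+00 -2.45043547e+00 -6.44516862e-04] [ 0.21178283  0.13073281 -3.54252309]
(295, 787, 3)
```

View pics/p7.png

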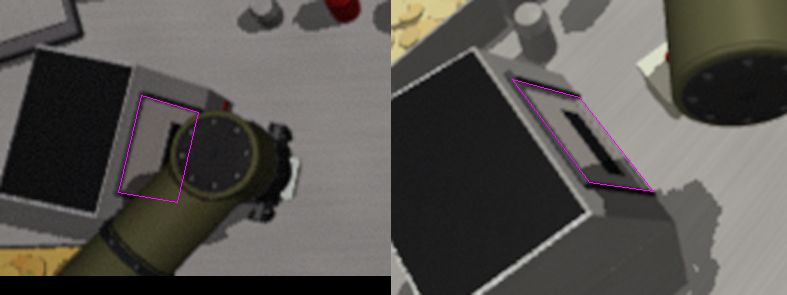

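The mouth outline predicted from the fit lies on the real frame in both views, and the pack is square in front of it. Inserting.

>>> step_arm(
  deltas=[
    [0.003,0.013,0.004,0],
    [0.003,0.013,0,0],
    [0.003,0.013,0,0],
    [0.003,0.013,0,0],
    [0.003,0.013,0,0],
    [0.002,0.009,0,0],
    [0,0,0,0],
  ],
)

```text
t: 31.4
ee_pos: [0.4789, 0.2718, 0.2195]
tool_rot: [1.968, -2.447, 0.0]
contact_force: [-0.1, 0.0, -3.6]
gripper_width: 0.693
```

>>> step_arm(
  deltas=[
    [0.002,0.01,0,0],
    [0.002,0.01,0,0],
    [0.002,0.01,0,0],
    [0,0,0,0],
  ],
)

```text
t: 31.8
ee_pos: [0.485, 0.3018, 0.2196]
tool_rot: [1.968, -2.448, -0.0]
contact_force: [-0.4, -0.0, -3.7]
gripper_width: 0.691
```

>>> step_arm(
  deltas=[
    [0.002,0.01,-0.003,0],
    [0.002,0.01,-0.003,0],
    [0.002,0.01,-0.003,0],
    [0,0,0,0],
  ],
)

```text
t: 32.2
ee_pos: [0.4906, 0.3316, 0.2095]
tool_rot: [1.967, -2.446, -0.0]
contact_force: [-1.2, -1.1, -6.2]
gripper_width: 0.693
```

>>> step_arm(
  deltas=[
    [0.002,0.01,-0.002,0],
    [0.002,0.008,-0.001,0],
    [0,0,0,0],
  ],
)

```text
t: 32.5
ee_pos: [0.4948, 0.3495, 0.2072]
tool_rot: [1.968, -2.447, -0.0]
contact_force: [0.1, -0.2, -5.4]
gripper_width: 0.692
```

>>> step_arm(
  deltas=[
    [0.001,0.005,0,0],
    [0,0,0,0],
  ],
)

```text
t: 32.7
ee_pos: [0.496, 0.3541, 0.208]
tool_rot: [1.968, -2.449, -0.0]
contact_force: [-0.0, -0.5, -5.7]
gripper_width: 0.692
```

>>> step_arm(
  deltas=[
    [0,0,0,0],
    [0,0,0,0],
    [0,0,0,0],
    [0,0,0,0],
    [0,0,0,0],
    [0,0,0,0],
  ],
  gripper=0,
)

```text
t: 33.3
ee_pos: [0.496, 0.3537, 0.2083]
tool_rot: [-1.968, 2.449, 0.0]
contact_force: [0.2, -0.5, -1.0]
gripper_width: 0.998
```

>>> step_arm(
  deltas=[
    [0,0,0,0],
    [-0.002,-0.01,0,0],
    [-0.004,-0.02,0,0],
    [-0.006,-0.03,0,0],
    [-0.008,-0.04,0,0],
    [-0.008,-0.04,0,0],
    [-0.006,-0.03,0,0],
    [0,0,0.02,0],
    [0,0,0,0],
    [0,0,0,0],
  ],
)

```text
t: 34.3
ee_pos: [0.4619, 0.1835, 0.2285]
tool_rot: [-1.967, 2.448, 0.001]
contact_force: [-0.1, 0.1, 0.4]
gripper_width: 1.003
```

Run:
```python
from h import *
s=arm.get_state(); print(s["t"],s["ee_pos"],s["contact_force"])
a=arm.get_image("top"); b=arm.get_image("side")
A0=cv2.imread("pics/top0.png")[:,:,::-1]; B0=cv2.imread("pics/side0.png")[:,:,::-1]
def d(n,P,Q,r):
    x0,y0,x1,y1=r; print(n,round(float(np.abs(P[y0:y1,x0:x1].astype(int)-Q[y0:y1,x0:x1]).mean()),1))
for n,r in dict(jar_bottle_shaker=(163,135,255,165),tub=(270,118,312,168)).items(): d(n,a,A0,r)
for n,r in dict(flap=(143,280,208,340),jarbottle=(145,185,228,280)).items(): d(n+" side",b,B0,r)
x=cv2.resize(b[180:384,90:350],None,fx=1.9,fy=2.2)[:,:,::-1];y=cv2.resize(a[165:255,60:170],None,fx=2.7,fy=2.7)[:,:,::-1]
y=cv2.copyMakeBorder(y,0,len(x)-len(y),0,0,cv2.BORDER_CONSTANT); z=cv2.hconcat([x,y]); print(z.shape); cv2.imwrite("pics/p8.png",z)
```

```text
34.3 [0.46191307 0.18347314 0.22853944] [-0.05529398  0.09668542  0.38728967]
jar_bottle_shaker 3.7
tub 4.9
flap side 16.6
jarbottle side 14.8
(449, 791, 3)
```

View pics/p8.png

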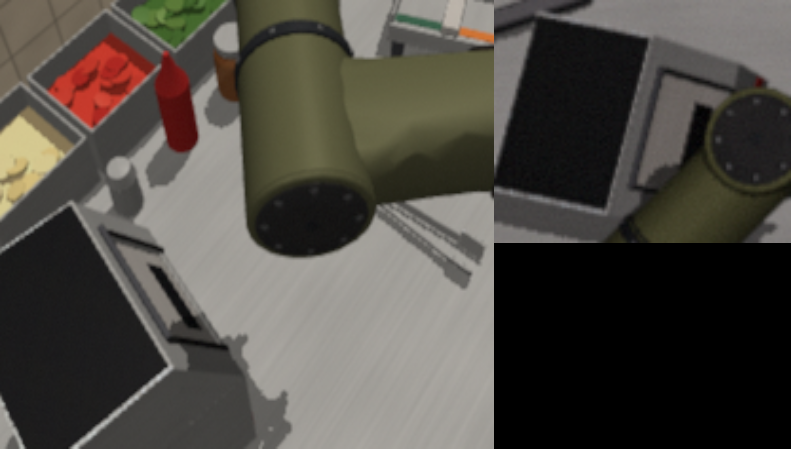

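The flap looks shut, and no pack is on the sill or the counter. I'll move the arm clear and compare numerically with the earlier pictures.

>>> step_arm(
  deltas=[
    [0,-0.03,0.03,0],
    [0,-0.04,0.03,0],
    [0,-0.04,0,0],
    [0,-0.04,0,0],
    [0,-0.04,0,0],
    [0,-0.04,0,0],
    [0,-0.03,0,0],
    [0,0,0,0],
    [0,0,0,0],
  ],
)

```text
t: 35.3
ee_pos: [0.4619, -0.0765, 0.2873]
tool_rot: [1.966, -2.449, -0.001]
contact_force: [0.8, 0.5, 0.2]
gripper_width: 1.001
```

Run:
```python
from h import *
s=arm.get_state(); print(s["t"],s["ee_pos"],s["contact_force"])
im={"top":arm.get_image("top"),"side":arm.get_image("side")}
g=lambda v:cv2.cvtColor(v,cv2.COLOR_BGR2GRAY).astype(np.float32)
def cmp(n,ref,name,r):
    x0,y0,x1,y1=r; P=g(im[n][:,:,::-1].copy())[y0:y1,x0:x1]; Q=g(cv2.imread(ref))[y0:y1,x0:x1]
    sh,_=cv2.phaseCorrelate(P,Q,cv2.createHanningWindow(P.shape[::-1],cv2.CV_32F)); print(n,name,"diff",round(float(abs(P-Q).mean()),1),"shift px",np.round(sh,2))
cmp("top","pics/top0.png","flap",(108,185,150,245)); cmp("side","pics/side0.png","flap",(143,280,208,340))
cmp("top","pics/t6.png","shelf",(285,160,390,250)); cmp("side","pics/s6.png","shelf",(290,100,395,235))
for k,r in dict(shaker=(163,140,190,168),bottle=(195,132,222,168),jar=(228,136,256,166),tub=(268,115,314,170),tongs=(225,215,255,285)).items(): cmp("top","pics/top0.png",k,r)
hsv=cv2.cvtColor(im["side"],cv2.COLOR_RGB2HSV)
# nose edge of each pack versus perfect placement: rms of lid mask centroid
c_,s_=np.cos(np.pi/12),np.sin(np.pi/12)
for n,y0,lo,hi in(("green",.053,50,95),("orange",-.053,5,22)):
    L=np.array([[x*c_+.056*s_,y0+y,.064-x*s_+.056*c_] for x,y in((-.12,.03),(0,.03),(0,-.03),(-.12,-.03))])
    q=proj("side",L@rz(-1.1836).T+[.5676,-.4734,0])
    m=((hsv[...,0]>lo)&(hsv[...,0]<hi)&(hsv[...,1]>90)).astype(np.uint8); x0,y1=q.min(0).astype(int)-6; x1,y2=q.max(0).astype(int)+7
    k=np.zeros_like(m);k[y1:y2,x0:x1]=m[y1:y2,x0:x1]; k=cv2.morphologyEx(k,cv2.MORPH_CLOSE,np.ones((7,7)))
    h=cv2.convexHull(np.argwhere(k)[:,::-1].astype(np.float32)); print(n,"pred",q.round(0).tolist(),"seen",cv2.approxPolyDP(h,2.5,True)[:,0].tolist())
```

```text
35.3 [ 0.46186638 -0.07652759  0.2872712 ] [0.8169674  0.48019249 0.20870112]
top flap diff 1.9 shift px [ 0.43 -0.17]
side flap diff 8.3 shift px [0.03 0.1 ]
top shelf diff 2.9 shift px [-0.02  0.01]
side shelf diff 38.6 shift px [0.21 0.86]
top shaker diff 1.7 shift px [0.47 0.07]
top bottle diff 0.8 shift px [ 0.7 -0.2]
top jar diff 1.7 shift px [0.04 0.16]
top tub diff 1.5 shift px [0.05 0.1 ]
top tongs diff 33.4 shift px [0.06 0.34]Traceback (most recent call last):
  File "<stdin>", line 19, in <module>
cv2.error: OpenCV(4.12.0) /io/opencv/modules/imgproc/src/approx.cpp:690: error: (-215:Assertion failed) npoints >= 0 && (depth == CV_32S || depth == CV_32F) in function 'approxPolyDP'
```

Run:
```python
from h import *
hsv=cv2.cvtColor(cv2.imread("pics/s6.png"),cv2.COLOR_BGR2HSV)
c_,s_=np.cos(np.pi/12),np.sin(np.pi/12)
for n,y0,lo,hi in(("green",.053,50,95),("orange",-.053,5,22)):
    L=np.array([[x*c_+.056*s_,y0+y,.064-x*s_+.056*c_] for x,y in((-.12,.03),(0,.03),(0,-.03),(-.12,-.03))])
    q=proj("side",L@rz(-1.1836).T+[.5676,-.4734,0])
    m=((hsv[...,0]>lo)&(hsv[...,0]<hi)&(hsv[...,1]>90)).astype(np.uint8); x0,y1=q.min(0).astype(int)-4; x1,y2=q.max(0).astype(int)+6
    k=np.zeros_like(m);k[y1:y2,x0:x1]=m[y1:y2,x0:x1]; k=cv2.morphologyEx(k,cv2.MORPH_CLOSE,np.ones((5,5)))
    P=np.argwhere(k)[:,::-1].astype(np.int32)
    print(n,len(P),"pred",q.round(0).tolist(),"seen",cv2.approxPolyDP(cv2.convexHull(P.reshape(-1,1,2)),2.5,True)[:,0].tolist() if len(P) else None)
```

```text
green 161 pred [[312.0, 150.0], [318.0, 136.0], [334.0, 139.0], [330.0, 153.0]] seen [[333, 141], [327, 154], [313, 152], [315, 131]]
orange 317 pred [[344.0, 155.0], [347.0, 141.0], [364.0, 143.0], [362.0, 158.0]] seen [[368, 137], [360, 160], [343, 157], [344, 136]]
```

```bash
python3 -c "
from station import arm
s=arm.get_state();print(s['t'],s['joint_velocities'].round(3));print(arm.sign_off())"
```

```text
35.4 [ 0.014 -0.004  0.002  0.002 -0.001  0.001]
the job is handed in; nothing more can be done
None
```

I handed the job in at about 35 s of the 72 s allowed. As far as I could check, all three packs are where the task wants them.

- **Good packs:** I laid the green and orange packs in their own lanes and pushed each with the back of the opened front finger, which kept the gripper clear of the heat strip. Each push ended in a firm 14–17 N contact at almost the same depth, about where the back stop should be. The last picture of the shelf shows both packs lid up, square and at the stop. After that, the shelf looked unchanged in the top view.
- **Burst pack:** I pushed it through the flap about 45 mm past the sill and let it go. It is no longer visible on the counter or the sill, and the flap looks shut, within 0.5 px of its starting picture.
- **Bystanders:** The shaker, bottle, jar and tub moved less than 1 px (about 3 mm or less) compared with the start.

Some checks were not clean:
- **Lid edges:** The rear edges of both lids appeared 1–2 px (up to about 6 mm) short of the position predicted from my shelf fit. I put that down to fit error and the lids' side faces, since both pushes hit a hard stop.
- **Arm in the way:** The arm hid the shelf in the final side view, and probably the tongs in the top view. The tongs comparison was therefore unusable, though the arm never came near them.
- **Inside the bin:** I could not see the burst pack inside the bin; I conclude it is there from the shut flap and the cleared counter.

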